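# Turn the shelf carousel to the canister and shut its lid

## Task

Spin the carousel by pushing the pegs on its rim with a fingertip, gently so that everything rides along, until the canister stands at the front, directly in line with the steel pointer. Then, with the carousel at rest there, press the canister's open flip-top lid fully shut with a fingertip. Do not touch the cups, do not touch the canister before it is at the front, do not lift or shift anything on the carousel, and leave the spoon rest and jar where they are.

Things in the scene. Friction and masses are not known exactly. Their poses are not given: they have to be found in the camera images.
- plinth: fixed dark wood disc, 190 mm across, under the carousel, with a flat steel pointer (22 mm wide, 6 mm high) that sticks out from under the carousel to 230 mm from the centre. Origin: centre of its underside, on the shelf, on the carousel's axis. Its -x axis is the pointer's direction, the carousel's front (within 0.45 rad of facing the robot).
- pointer_tip (a point): the tip of the diamond-shaped (40 mm) free end of the steel pointer
- carousel: oak turntable, 310 mm across, upper face 28 mm above the shelf; turns endlessly either way about its vertical axis (0.25 N m friction: about 2 N at the rim; stops within a few degrees once not pushed). Origin: on its axis, at its underside, 14 mm above the shelf; z up. The canister's place is on its -x side.
- peg (a point): top centre of one of eight upright dark wood pegs (14 mm diameter, 24 mm tall, tops 52 mm above the shelf) on the carousel's rim, 144 mm from the axis, 45 degrees apart: at 22.5, 67.5, 112.5 ... degrees from the carousel's x axis. This one is at 22.5. Two pegs so stand 22.5 degrees either side of the canister's place.
- canister: white enamel canister, loose on the carousel about 70 mm from its axis, 76 mm diameter, 85 mm tall, about 0.6 kg, with a flip-top lid. Origin: centre of its underside; z up; x points from the lid's free end to its hinge (roughly to the carousel's axis).
- canister_place (a point): the canister's place on the carousel, 70 mm from the axis on its -x side
- lid_hinge (a point): middle of the lid's hinge: on the canister's x axis, 40 mm from its centre, at the height of the canister's rim, 85 mm above its underside
- lid (a joint): lid angle, rad: 0 = shut flat, 1.3 = most open; the free end swings up and towards the hinge. Disc 77 mm across, 6 mm thick; upper face 6 mm above the hinge point when shut; disc ends 79 mm, steel thumb tab 91 mm from the hinge. Light friction holds it where left; well under 1 N at its free end closes it; bearing down on its edge when steeply open may jam it, pressing its upper face does not.
- lid_tab (a point): end of the lid's thumb tab, 88 mm from the hinge
- cup_a: cobalt espresso cup upside down, loose on the carousel, 62 mm across the rim, 55 mm tall, small handle on its x side pointing roughly to the carousel's axis. Origin: centre of its lower face; z up
- cup_a_place (a point): nominal place of cup_a on the carousel, 74 mm from the axis
- cup_b: a second, identical cup upside down, as cup_a
- cup_b_place (a point): nominal place of cup_b on the carousel, 74 mm from the axis
- spoon_rest: brushed aluminium spoon rest, 110 x 75 mm, 14 mm high, loose on the shelf beside the carousel. Origin: centre of its underside
- jar: amber glass jar, 68 mm diameter, 100 mm tall, loose on the shelf on the other side. Origin: centre of its underside
Things that resemble listed ones, but are neither listed nor needed, are in the scene too. What is shaped like the cup_b but purple or yellow is not meant.

How it is judged:
On the way, in this order (a step that is already met when the one before it is completed fails the run):
1. the canister stands in line with the pointer, carousel at rest, lid still open (y of canister in the frame of plinth between -0.012 and 0.012 m and x of canister in the frame of plinth below -0.04 m and angular speed of carousel below 0.05 rad/s and value of joint lid above 0.3 rad), for 0.2 s.
2. the lid is shut with the canister at the pointer (y of canister in the frame of plinth between -0.012 and 0.012 m and x of canister in the frame of plinth below -0.04 m and value of joint lid below 0.08 rad), for 0.2 s.
At the end, for the whole second after the job is handed in: canister centre within 12 mm sideways of the pointer line, on the pointer side; carousel at rest; lid within 0.08 rad of shut; canister and cups upright, at rest, within 20 mm of their places on the carousel; spoon rest and jar within 20 mm of their starts (all of step 2 and angular speed of carousel below 0.05 rad/s and horizontal distance between canister and canister_place below 0.02 m and horizontal distance between cup_a and cup_a_place below 0.02 m and horizontal distance between cup_b and cup_b_place below 0.02 m and angle between each of canister, cup_a, cup_b's own z axis and vertical below 0.1 rad and linear speed of each of canister, cup_a, cup_b below 0.02 m/s and distance of each of spoon_rest, jar from where it was at the start of the episode below 0.02 m); the robot touches nothing.
It fails at once if a cup is touched (over 1 N) (contact force between any of the fingers, the arm and cup_a above 1 N or contact force between any of the fingers, the arm and cup_b above 1 N).
It fails at once if the canister or its lid is touched (over 1 N) while the canister is more than 25 mm out of line with the pointer (contact force between any of the fingers, the arm and canister above 1 N and not (y of canister in the frame of plinth between -0.025 and 0.025 m and x of canister in the frame of plinth below -0.04 m)).
It fails at once if the canister or a cup is lifted over 10 mm, tipped over 0.25 rad or slid over 25 mm from its place on the carousel (height (world z) of any of canister, cup_a, cup_b above 0.038 m or angle between any of canister, cup_a, cup_b's own z axis and vertical above 0.25 rad or horizontal distance between canister and canister_place above 0.025 m or horizontal distance between cup_a and cup_a_place above 0.025 m or horizontal distance between cup_b and cup_b_place above 0.025 m).
It fails at once if the carousel is spun faster than 2.5 rad/s (angular speed of carousel above 2.5 rad/s).
It fails at once if the spoon rest or the jar is shifted by more than 20 mm (distance of any of spoon_rest, jar from where it was at the start of the episode above 0.02 m).
It also fails if it takes over 67 s, if anything falls off the work surface, if the arm or the gripper's body presses on something with over 40 N, if the wrist force passes 120 N, or if a joint passes its speed limit or range.

## Robot

A 6-joint arm with a two-finger parallel gripper is mounted at the origin on the work surface. World frame = base frame: x ahead of the robot, y to its left, z up, the work surface at z = 0. Lengths are in m, angles in rad, forces in N, time in s.
With the tool pointing down it reaches from about 0.3 to 0.875 m from the base axis. Payload 6.4 kg.
Tool frame: the origin (TCP) lies midway between the tips of the shut fingers; the grasp point (between the pads) lies 19 mm behind it; z points along the fingers, y is the line along which they close (so a half turn about z gives the same grasp; the last joint's range is limited). The gripper opens to 85 mm and grips with 20 to 120 N. Pads are 22 mm wide; open, the fingers measure 114 mm over their backs; the gripper's body (76 mm by 85 mm) begins 54 mm behind the grasp point. The pads swing forward as they close: fully open they stand 13 mm farther back than shut.
Start: joints at [1.127, 0.181, 1.607, -0, 1.354, -0.206], TCP at [0.135, 0.559, 0.231] pointing down, gripper open.
Joint ranges: [-2.99, 2.99], [-0.89, 2.07], [0.3, 2.58], [-1.14, 4.28], [0, 2.63], [-3.12, 3.12]. Speed limits (rad/s): [2.57, 2.57, 3.01, 3.14, 3.14, 3.14].

## Interface

Orientations are given as a unit quaternion [w, x, y, z].
In Python, from bench import ctrl gives the robot as it stands. The module is installed in compiled form; this text tells all that it offers.
- The arm moves only by the tool move_arm, never from a script. Its argument "plan" is one flat list of numbers, 6 for each row, row after row: the shift along the world's x, y, z in units of 50 mm (1.0 is 50 mm), then the turn, a rotation vector about the world's x, y, z in rad. A call has 1 to 10 rows; each row is the pose to reach, as a shift and turn from the pose commanded when the call began; what a row does not reach only later rows make up. A row lasts 1/8 s, in which the tool goes at most 62.5 mm and 10.7 degrees, less where a joint would pass 70% of its speed; a pose out of reach is approached as far as the arm can. A call with a gripper value outside its range is refused whole. "grip" is the finger opening in mm, from 0 to 85.4, set as the call begins (left out, the last holds). The fingers move at their own pace and stop on an object; the grip force is fixed at half the most. Time passes only in rows, so rows that repeat a pose let the fingers close. It gives the time, the measured TCP pose, the force, the opening and the grip force at its end, in the units of the state.
- ctrl.get_obs(): the state, without advancing time (a new reading comes with each control period).
- ctrl.camera(name): name is "scene" or "top"; returns a dict with "pixels" (400x640x3 uint8, red, green, blue), "fx", "fy", "cx", "cy" (pixels), "origin" and "attitude" of the camera in the world. Camera axes: x right, y down, z forward; pixel columns grow to the right and rows downward; lengths in m; the calibration is good to about 2 mm. A picture is of the moment at which its call begins. There is no depth.
- ctrl.hand_in(): hands the job in; it is judged then, once.
The state is a dict: "time_s": time; "q": joint angles; "dq": joint speeds; "joint_efforts": joint torques, N m; "eef_pos": TCP position; "eef_rot": TCP orientation; "wrist_force": force on the tool from outside, world axes, zero at the start; "torque": the same for the moment, N m; "opening": opening from 0.0 (shut) to 1.0 (fully open); "grasp_force": force on a finger pad.
Only numpy, scipy, OpenCV 4.12 (cv2) and the standard library are available. Lean on these libraries where they do the work, as an engineer would, in place of code of your own. Each camera call takes 0.05 s, during which the arm holds its last target. There are 200 camera calls.

## Working session

There is one attempt and no reset: what is moved stays moved. The work goes in short steps, Python scripts to look and compute and a tool call to move; the robot and the scene stay as the last step left them, time stands still between calls to the robot, and variables do not carry over. Pictures are saved under pics/ and viewed, at most 10 in all, crops included, and the job is handed in when it is done.

Besides the shell and the picture viewer there is one more tool, called after "Emit:" by a JSON object that holds its "method" and its "body", one argument or row to a line. move_arm: Moves the arm, as the interface text tells. Its arguments: {"type":"object","properties":{"plan":{"type":"array"},"grip":{"type":"number"}},"required":["plan"]}

```bash
mkdir -p pics; cat > h.py <<'E'
import numpy as np, cv2
from bench import ctrl
from scipy.spatial.transform import Rotation as R
def rot(a):
    a=np.array(a,float)
    return a if a.shape==(3,3) else R.from_quat(a[[1,2,3,0]]).as_matrix()
def snap(n,f=None):
    c=ctrl.camera(n)
    if f: cv2.imwrite('pics/'+f,c['pixels'][:,:,::-1])
    return c
def ray(c,u,v,z):
    d=rot(c['attitude'])@np.array([(u-c['cx'])/c['fx'],(v-c['cy'])/c['fy'],1])
    o=np.array(c['origin']); return o+d*(z-o[2])/d[2]
def proj(c,p):
    q=rot(c['attitude']).T@(np.array(p)-c['origin']); return q[0]/q[2]*c['fx']+c['cx'],q[1]/q[2]*c['fy']+c['cy']
E
python3 - <<'E'
from h import *
for n in('scene','top'):
    c=snap(n,n+'0.png'); print(n,c['fx'],c['cx'],c['cy'],c['origin'],c['attitude'])
o=ctrl.get_obs();print(o)
E
```

```text
scene 404.4188587522228 322.61379618904846 204.57719798004885 [1.07447843 0.47804474 0.85325965] [-0.14875607  0.37346349  0.85186667 -0.33573775]
top 384.0535539181543 322.3440845014604 198.4243414463618 [ 0.40465378 -0.01294239  1.09061238] [-0.04096979  0.70886772 -0.70315832  0.03736862]
{'time_s': 0.1, 'q': array([ 1.12667847e+00,  1.81481088e-01,  1.60789724e+00,  1.23700909e-06,
        1.35378804e+00, -2.06297287e-01]), 'dq': array([ 0.00010858, -0.00042915, -0.00312568, -0.00032318, -0.00198459,
        0.0009381 ]), 'joint_efforts': array([ 4.04788352e-04, -4.45879912e+01, -3.52237880e+01, -2.12960654e-04,
        4.20409458e-03,  8.60505480e-06]), 'eef_pos': array([0.13522822, 0.5583701 , 0.23047138]), 'eef_rot': array([-2.51975922e-04,  1.18630355e-01,  9.92938175e-01, -7.45416205e-04]), 'wrist_force': array([0.24434055, 0.26033963, 0.09827136]), 'torque': array([-0.01838876, -0.01294102,  0.01527015]), 'grasp_force': 0.0, 'opening': 0.9990198886100603}
```

View pics/scene0.png

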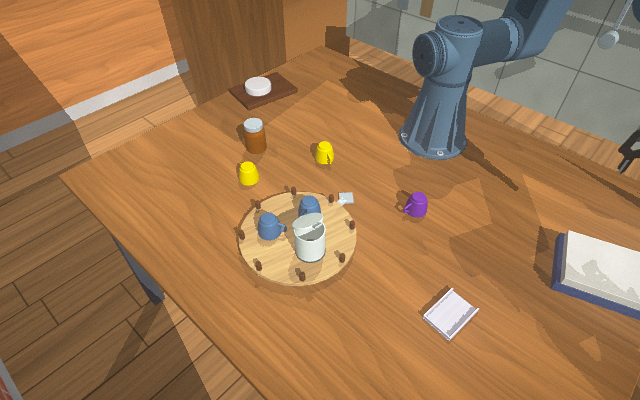

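View pics/top0.png

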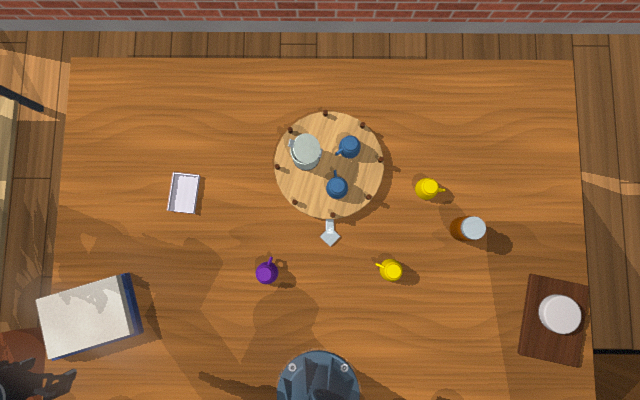

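Scene view: the canister is at (310,238) with its lid open. Top view: carousel centre is about (329,165), canister (305,150), cups (349,147) and (337,187), pointer diamond (330,235). The pegs lie on the rim.

```bash
cat >> h.py <<'E'
def pegs(c,cen=None,z=0.047):
    im=c['pixels'].astype(int); m=((im.sum(2)<170)).astype(np.uint8)
    n,l,s,ce=cv2.connectedComponentsWithStats(m)
    out=[]
    for i in range(1,n):
        if 8<=s[i,4]<=120:
            p=ray(c,*ce[i],z)
            if cen is None or abs(np.hypot(*(p[:2]-cen))-.144)<.015: out.append((p[:2],s[i,4],ce[i]))
    return out
E
python3 - <<'E'
from h import *
from scipy.optimize import least_squares
c=snap('top')
im=c['pixels']; hsv=cv2.cvtColor(im,cv2.COLOR_RGB2HSV)
c0=ray(c,329,165,.028)[:2]; print('c0',c0)
P=pegs(c,c0)
for p,a,u in P: print(p.round(4),a,u.round(1),np.hypot(*(p-c0)).round(4))
Q=np.array([p for p,_,_ in P])
f=least_squares(lambda x:np.hypot(*(Q-x).T)-.144,c0,loss='soft_l1',f_scale=.003).x
print('centre',f,[ (np.degrees(np.arctan2(*(p-f)[::-1]))%360).round(1) for p in Q])
# pointer
m=((hsv[:,:,1]<60)&(hsv[:,:,2]>110)).astype(np.uint8)
r=m[215:250,315:345]; ys,xs=np.nonzero(r); print('pointer px',xs.mean()+315,ys.mean()+215,xs.min()+315,xs.max()+315,ys.max()+215)
t=ray(c,xs.mean()+315,ys.mean()+215,.006)[:2]-f; print(t,np.degrees(np.arctan2(t[1],t[0])),np.hypot(*t))
m2=np.zeros_like(m);m2[125:180,280:328]=m[125:180,280:328]
ys,xs=np.nonzero(m2);print('can',xs.mean(),ys.mean(),xs.min(),xs.max(),ys.min(),ys.max())
for z in(.07,.113):
    t=ray(c,xs.mean(),ys.mean(),z)[:2]-f; print(t,np.degrees(np.arctan2(t[1],t[0])),np.hypot(*t))
b=((hsv[:,:,0]>95)&(hsv[:,:,0]<125)&(hsv[:,:,1]>120)).astype(np.uint8); n,l,s,ce=cv2.connectedComponentsWithStats(b)
for i in range(1,n):
    if s[i,4]>150: 
        t=ray(c,*ce[i],.07)[:2]-f; print('blue',ce[i],s[i,4],np.degrees(np.arctan2(t[1],t[0]))%360,np.hypot(*t))
cv2.imwrite('pics/z.png',cv2.resize(im[100:250,260:400,::-1],None,fx=4,fy=4,interpolation=cv2.INTER_CUBIC))
E
```

```text
c0 [ 0.61757898 -0.02494776]
[0.7104 0.0834] 13 [290.5 130.6] 0.1427
centre [ 0.61673784 -0.0259292 ] [np.float64(49.4)]
pointer px 329.6771929824561 232.7719298245614 320 339 245
[-0.18845198 -0.00241709] -179.26516458614196 0.18846747972157002
can 304.8709677419355 150.73192436040046 288 322 133 169
[0.03125394 0.06713978] 65.03776056878822 0.07405781163302252
[0.02100173 0.06485823] 72.05753938376189 0.06817377253859672
blue [348.75       146.58707865] 356 310.0760827926892 0.06770934408373254
blue [336.50429799 186.87965616] 349 195.86354763087763 0.06971014785712155
blue [129.46703297 295.55494505] 182 124.52137215020505 0.6302755579522873
```

View pics/z.png

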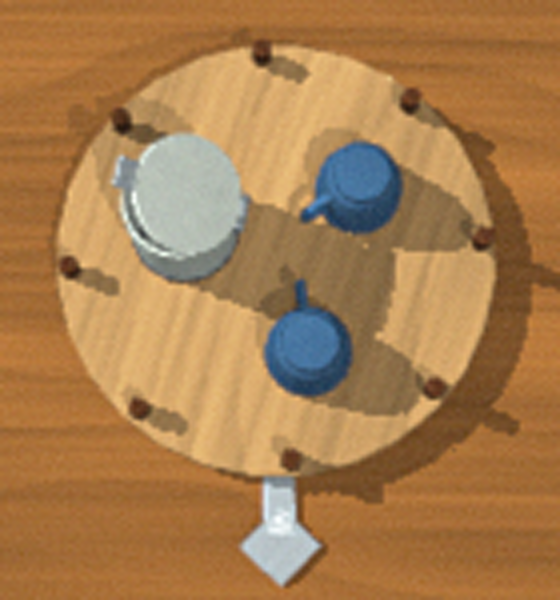

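Zoomed top view: the eight pegs are clear, including (290.5,130), (277.3,166.8), (295,201.8) and (332.8,215) in full-image pixels. The canister's tab points outward between the first two. The pointer tip is at (330.3,246.5).

```bash
python3 - <<'E'
from h import *
from scipy.optimize import least_squares
c=snap('top')
px=[(325.5,112.5),(362.5,125),(380.5,159.3),(368.5,196.8),(332.8,215),(295,201.8),(277.3,166.8),(290.5,130)]
Q=np.array([ray(c,u,v,.05)[:2] for u,v in px])
f=least_squares(lambda x:np.hypot(*(Q-x[:2]).T)-x[2],[.617,-.025,.144]).x
a=np.degrees(np.arctan2(*(Q-f[:2]).T[::-1]))%360
print(f,a.round(1))
t=ray(c,330.3,246.3,.006)[:2]-f[:2];print('tip',t,np.degrees(np.arctan2(t[1],t[0]))%360,np.hypot(*t))
base=np.mean([(x-49)%45 if (x-49)%45<22 else (x-49)%45-45 for x in a])+49; print('peg',base,'can',base+22.5)
cen=f[:2]
fw=proj(c,[*cen,.05]);print(fw)
o=ctrl.get_obs();print(R.from_matrix(rot(o['eef_rot'])).as_matrix().round(3))
E
```

```text
[ 0.61876952 -0.02475035  0.14271313] [  4.3 319.5 274.6 229.4 184.4 139.6  94.7  49.4]
tip [-0.22823827 -0.00557649] 181.39961529076226 0.22830638593189195
peg 49.48105165885475 can 71.98105165885475
(np.float64(329.03163513356446), np.float64(162.9995212529012))
[[-0.972  0.236 -0.   ]
 [ 0.236  0.972 -0.001]
 [ 0.    -0.001 -1.   ]]
```

Emit:
{"method": "move_arm", "body": {
  "plan": [2,-2.2,0,0,0,-0.17,4,-4.4,0,0,0,-0.34,6,-6.6,0,0,0,-0.51,7.6,-8.2,0,0,0,-0.68,8.34,-9.06,0,0,0,-0.86,8.34,-9.06,0,0,0,-0.86,8.34,-9.06,0,0,0,-0.86,8.34,-9.06,0,0,0,-0.86,8.34,-9.06,0,0,0,-0.86,8.34,-9.06,0,0,0,-0.86],
  "grip": 0
}}

```text
time_s: 1.45
eef_pos: [0.5537, 0.1037, 0.2312]
eef_rot: [0.0, 0.522, 0.853, 0.0]
wrist_force: [0.3, 0.5, 0.4]
opening: -0.003
grasp_force: 0.0
```

Emit:
{"method": "move_arm", "body": {
  "plan": [0,0,-1,0,0,0,0,0,-2,0,0,0,0,0,-3,0,0,0,0,0,-3.5,0,0,0,0,0,-3.8,0,0,0,0,0,-3.86,0,0,0,0,0,-3.86,0,0,0]
}}

```text
time_s: 2.33
eef_pos: [0.5533, 0.1059, 0.0393]
eef_rot: [0.001, 0.522, 0.853, 0.0]
wrist_force: [0.1, 0.2, 0.3]
opening: 0.001
grasp_force: 0.0
```

```bash
python3 - <<'E'
from h import *
c=snap('top','t1.png'); print(ctrl.get_obs()['eef_pos'])
im=cv2.resize(c['pixels'][90:260,250:410,::-1],None,fx=3.5,fy=3.5); cv2.imwrite('pics/z1.png',im)
C=np.array([.6187,-.0248]);p=ctrl.get_obs()['eef_pos'][:2]
# arc rows: finger angle 117->; call-relative shifts in 50mm
def arc(a0,a1,n,r=.146,p=p):
    for k in range(1,n+1):
        a=np.radians(a0+(a1-a0)*k/n); t=C+r*np.array([np.cos(a),np.sin(a)])
        print(((t-p)/.05).round(2),round(a-np.radians(a0),3))
arc(117,150,10)
E
```

```text
[0.5535038  0.1058433  0.03956702]
[-0.17 -0.09] 0.058
[-0.31 -0.18] 0.115
[-0.45 -0.28] 0.173
[-0.58 -0.38] 0.23
[-0.71 -0.49] 0.288
[-0.82 -0.61] 0.346
[-0.94 -0.74] 0.403
[-1.04 -0.87] 0.461
[-1.14 -1.01] 0.518
[-1.22 -1.15] 0.576
```

View pics/z1.png

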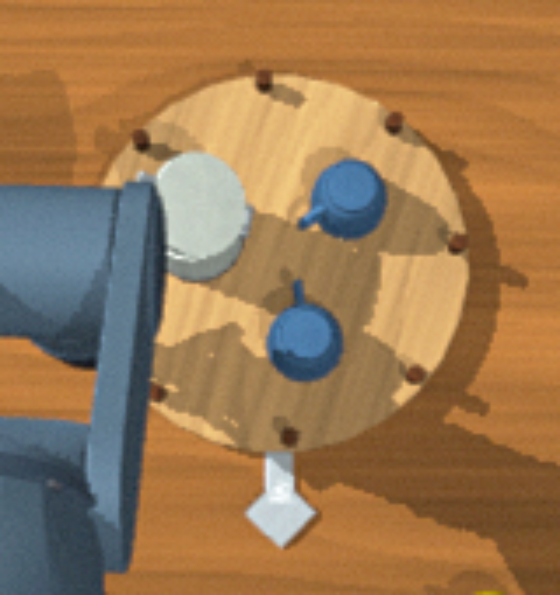

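The carousel hasn't moved: the pegs and cups are where they were. The arm hides the fingertip. Now I'll push along the arc.

Emit:
{"method": "move_arm", "body": {
  "plan": [-0.17,-0.09,0,0,0,0.058,-0.31,-0.18,0,0,0,0.115,-0.45,-0.28,0,0,0,0.173,-0.58,-0.38,0,0,0,0.23,-0.71,-0.49,0,0,0,0.288,-0.82,-0.61,0,0,0,0.346,-0.94,-0.74,0,0,0,0.403,-1.04,-0.87,0,0,0,0.461,-1.14,-1.01,0,0,0,0.518,-1.22,-1.15,0,0,0,0.576]
}}

```text
time_s: 3.62
eef_pos: [0.4928, 0.0482, 0.0399]
eef_rot: [0.002, 0.257, 0.966, 0.0]
wrist_force: [1.3, 1.8, -0.3]
opening: 0.001
grasp_force: 0.9
```

```bash
python3 - <<'E'
from h import *
c=snap('top'); o=ctrl.get_obs(); print(o['eef_pos'],o['wrist_force'])
C=np.array([.6187,-.0248]);p=o['eef_pos'][:2]; d=p-C; print(np.hypot(*d),np.degrees(np.arctan2(d[1],d[0]))%360)
hsv=cv2.cvtColor(c['pixels'],cv2.COLOR_RGB2HSV)
b=((hsv[:,:,0]>95)&(hsv[:,:,0]<125)&(hsv[:,:,1]>140)).astype(np.uint8); n,l,s,ce=cv2.connectedComponentsWithStats(b)
for i in range(1,n):
    t=ray(c,*ce[i],.07)[:2]-C
    if s[i,4]>150 and np.hypot(*t)<.12: print('blue',s[i,4],np.degrees(np.arctan2(t[1],t[0]))%360,np.hypot(*t))
p0=C+.146*np.array([np.cos(np.radians(150)),np.sin(np.radians(150))])
for A in (150,183):
  p0=C+.146*np.array([np.cos(np.radians(A)),np.sin(np.radians(A))])
  print(' '.join('%.2f,%.2f,0,0,0,%.3f,'%(*((C+.146*np.array([np.cos(a),np.sin(a)])-p0)/.05),a-np.radians(A)) for a in np.radians(A+3.3*np.arange(1,11))))
E
```

```text
[0.49223718 0.047616   0.03969036] [ 0.57826552 -0.58213318 -0.37710308]
0.14572893133560383 150.20339238555536
-0.08,-0.15,0,0,0,0.058, -0.15,-0.30,0,0,0,0.115, -0.21,-0.46,0,0,0,0.173, -0.27,-0.62,0,0,0,0.230, -0.31,-0.78,0,0,0,0.288, -0.35,-0.94,0,0,0,0.346, -0.37,-1.11,0,0,0,0.403, -0.39,-1.28,0,0,0,0.461, -0.39,-1.44,0,0,0,0.518, -0.39,-1.61,0,0,0,0.576,
0.01,-0.17,0,0,0,0.058, 0.04,-0.33,0,0,0,0.115, 0.07,-0.50,0,0,0,0.173, 0.11,-0.66,0,0,0,0.230, 0.16,-0.82,0,0,0,0.288, 0.22,-0.98,0,0,0,0.346, 0.29,-1.13,0,0,0,0.403, 0.37,-1.28,0,0,0,0.461, 0.46,-1.42,0,0,0,0.518, 0.55,-1.56,0,0,0,0.576,
```

Emit:
{"method": "move_arm", "body": {
  "plan": [-0.08,-0.15,0,0,0,0.058,-0.15,-0.3,0,0,0,0.115,-0.21,-0.46,0,0,0,0.173,-0.27,-0.62,0,0,0,0.23,-0.31,-0.78,0,0,0,0.288,-0.35,-0.94,0,0,0,0.346,-0.37,-1.11,0,0,0,0.403,-0.39,-1.28,0,0,0,0.461,-0.39,-1.44,0,0,0,0.518,-0.39,-1.61,0,0,0,0.576]
}}

```text
time_s: 4.92
eef_pos: [0.473, -0.0322, 0.0395]
eef_rot: [0.001, -0.028, 1.0, -0.0]
wrist_force: [0.2, 2.7, 0.4]
opening: -0.001
grasp_force: 1.0
```

```bash
python3 - <<'E'
from h import *
c=snap('top'); s=snap('scene'); o=ctrl.get_obs(); print(o['eef_pos'],o['wrist_force'])
a=cv2.resize(c['pixels'][90:260,250:410],None,fx=2.4,fy=2.4); b=cv2.resize(s['pixels'][130:300,210:400],None,fx=2.1,fy=2.4)
cv2.imwrite('pics/z2.png',np.hstack([a,b])[:,:,::-1])
E
```

```text
[ 0.47304654 -0.03287607  0.03941042] [-0.02767005 -0.52965183  0.39501483]
```

View pics/z2.png

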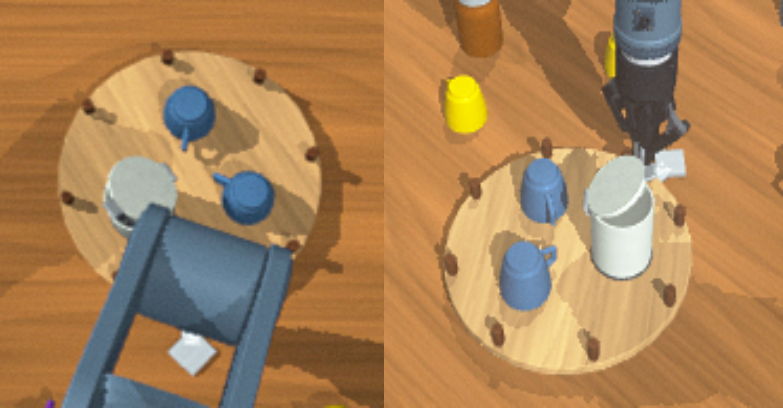

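The carousel is riding well: both cups and the canister (lid open) turned together, and the fingertip is behind the peg at the front. Continuing.

Emit:
{"method": "move_arm", "body": {
  "plan": [0.01,-0.17,0,0,0,0.058,0.04,-0.33,0,0,0,0.115,0.07,-0.5,0,0,0,0.173,0.11,-0.66,0,0,0,0.23,0.16,-0.82,0,0,0,0.288,0.22,-0.98,0,0,0,0.346,0.29,-1.13,0,0,0,0.403,0.37,-1.28,0,0,0,0.461,0.46,-1.42,0,0,0,0.518,0.55,-1.56,0,0,0,0.576]
}}

```text
time_s: 6.28
eef_pos: [0.4992, -0.1099, 0.0386]
eef_rot: [-0.0, -0.31, 0.951, 0.0]
wrist_force: [-1.6, 0.2, 0.4]
opening: 0.003
grasp_force: 0.9
```

```bash
cat >> h.py <<'E'
C=np.array([.6187,-.0248])
def report():
    c=snap('top'); im=c['pixels'].astype(int); uu,vv=np.meshgrid(np.arange(640),np.arange(400))
    # pegs: darkest reddish-brown spots on rim ring at z .05
    A=rot(c['attitude']); d=np.stack([(uu-c['cx'])/c['fx'],(vv-c['cy'])/c['fy'],np.ones(uu.shape)],-1)@A.T
    o=np.array(c['origin']); P=o+d*((.05-o[2])/d[...,2])[...,None]; q=P[...,:2]-C; r=np.hypot(q[...,0],q[...,1])
    m=((im[...,0]<115)&(im[...,0]>im[...,2]+25)&(abs(r-.143)<.011)).astype(np.uint8)
    n,l,s,ce=cv2.connectedComponentsWithStats(m); out=[]
    for i in range(1,n):
        if 10<=s[i,4]<=45:
            t=ray(c,*ce[i],.048)[:2]-C; out.append((round(np.degrees(np.arctan2(t[1],t[0]))%360,1),round(np.hypot(*t),3),s[i,4]))
    print(out,'mod45',[round(x[0]%45,1) for x in out]); return c
E
python3 - <<'E'
from h import *
c=report(); o=ctrl.get_obs(); p=o['eef_pos'][:2]-C; print(o['eef_pos'],np.hypot(*p),np.degrees(np.arctan2(p[1],p[0]))%360)
A=216;r=.146;f=lambda a:C+r*np.array([np.cos(a),np.sin(a)])
print(' '.join('%.2f,%.2f,0,0,0,%.3f,'%(*((f(a)-f(np.radians(A)))/.05),a-np.radians(A)) for a in np.radians(A+2.5*np.arange(1,11))))
E
```

```text
[(np.float64(357.9), np.float64(0.143), np.int32(23)), (np.float64(42.5), np.float64(0.143), np.int32(21)), (np.float64(312.6), np.float64(0.143), np.int32(22)), (np.float64(87.5), np.float64(0.143), np.int32(27)), (np.float64(268.0), np.float64(0.141), np.int32(29)), (np.float64(131.9), np.float64(0.143), np.int32(20))] mod45 [np.float64(42.9), np.float64(42.5), np.float64(42.6), np.float64(42.5), np.float64(43.0), np.float64(41.9)]
[ 0.50022809 -0.11089619  0.03889406] 0.14645185762775176 216.00674410273643
0.08,-0.10,0,0,0,0.044, 0.16,-0.20,0,0,0,0.087, 0.24,-0.29,0,0,0,0.131, 0.33,-0.38,0,0,0,0.175, 0.43,-0.47,0,0,0,0.218, 0.52,-0.55,0,0,0,0.262, 0.63,-0.63,0,0,0,0.305, 0.73,-0.70,0,0,0,0.349, 0.84,-0.77,0,0,0,0.393, 0.95,-0.84,0,0,0,0.436,
```

Emit:
{"method": "move_arm", "body": {
  "plan": [0.08,-0.1,0,0,0,0.044,0.16,-0.2,0,0,0,0.087,0.24,-0.29,0,0,0,0.131,0.33,-0.38,0,0,0,0.175,0.43,-0.47,0,0,0,0.218,0.52,-0.55,0,0,0,0.262,0.63,-0.63,0,0,0,0.305,0.73,-0.7,0,0,0,0.349,0.84,-0.77,0,0,0,0.393,0.95,-0.84,0,0,0,0.436]
}}

```text
time_s: 7.58
eef_pos: [0.5467, -0.1519, 0.0384]
eef_rot: [-0.0, -0.508, 0.861, 0.0]
wrist_force: [-3.0, 0.8, -0.5]
opening: 0.001
grasp_force: 0.9
```

```bash
python3 - <<'E'
from h import *
c=report(); o=ctrl.get_obs(); p=o['eef_pos'][:2]-C; print(o['eef_pos'],np.hypot(*p),np.degrees(np.arctan2(p[1],p[0]))%360)
E
```

```text
[(np.float64(22.5), np.float64(0.142), np.int32(22)), (np.float64(337.4), np.float64(0.142), np.int32(24)), (np.float64(67.2), np.float64(0.142), np.int32(24)), (np.float64(112.2), np.float64(0.143), np.int32(22)), (np.float64(157.0), np.float64(0.142), np.int32(15))] mod45 [np.float64(22.5), np.float64(22.4), np.float64(22.2), np.float64(22.2), np.float64(22.0)]
[ 0.54767491 -0.15241916  0.03875597] 0.1460520948723894 240.9023388397531
```

Emit:
{"method": "move_arm", "body": {
  "plan": [-0.1,0.07,0,0,0,0,-0.2,0.14,0,0,0,0,-0.3,0.1,0.4,0,0,0,-0.6,0,1.2,0,0,0,-1,-0.7,2.2,0,0,0,-1.5,-1.7,3.2,0,0,0,-2,-2.7,3.4,0,0,0,-2.5,-3.2,3.4,0,0,0,-2.5,-3.2,3.4,0,0,0]
}}

```text
time_s: 8.75
eef_pos: [0.4864, -0.2117, 0.1948]
eef_rot: [-0.033, -0.471, 0.881, -0.018]
wrist_force: [0.3, 0.2, -0.6]
opening: -0.001
grasp_force: 0.0
```

```bash
python3 - <<'E'
from h import *
c=report(); s=snap('scene'); o=ctrl.get_obs(); print(o['eef_pos'],o['wrist_force'])
a=cv2.resize(c['pixels'][100:250,265:395],None,fx=3,fy=3); b=cv2.resize(s['pixels'][150:300,220:370],None,fx=2.6,fy=3)
cv2.imwrite('pics/z3.png',np.hstack([a,b])[:,:,::-1])
E
```

```text
[(np.float64(22.6), np.float64(0.142), np.int32(27)), (np.float64(337.7), np.float64(0.143), np.int32(28)), (np.float64(67.6), np.float64(0.143), np.int32(26)), (np.float64(292.7), np.float64(0.143), np.int32(26)), (np.float64(112.5), np.float64(0.143), np.int32(23)), (np.float64(247.6), np.float64(0.142), np.int32(21)), (np.float64(157.7), np.float64(0.143), np.int32(18)), (np.float64(202.6), np.float64(0.141), np.int32(17))] mod45 [np.float64(22.6), np.float64(22.7), np.float64(22.6), np.float64(22.7), np.float64(22.5), np.float64(22.6), np.float64(22.7), np.float64(22.6)]
[ 0.48664439 -0.21170204  0.19487223] [-0.46850355  0.5833469  -0.51828426]
```

View pics/z3.png

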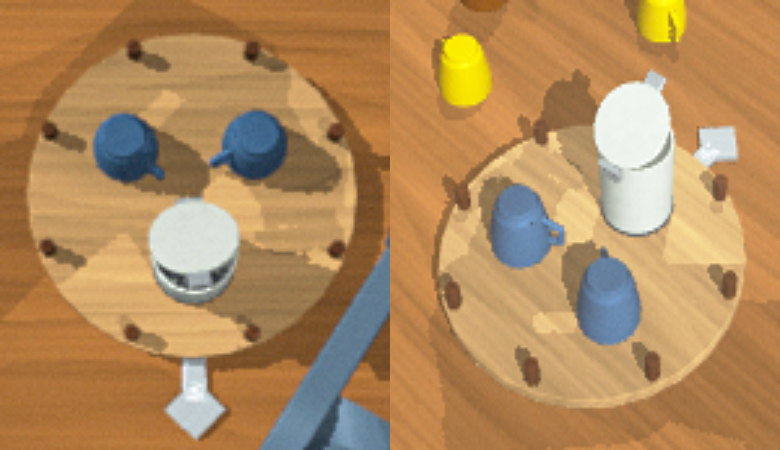

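Both cups and the canister are upright. In the crop's top view the canister sits at (193,265) above the pointer at (195,410), with the lid steeply open and its disc at (195,237). In the scene half the tab is near (656,78). I'll triangulate the lid next.

```bash
python3 - <<'E'
from h import *
c=report(); s=snap('scene'); o=ctrl.get_obs(); print(o['eef_pos'],R.from_matrix(rot(o['eef_rot'])).as_matrix().round(3).tolist())
H=np.array([.5487+.04,-.0248,.113])
for ph in(.5,.7,.9,1.1,1.3):
    t=H+[-.088*np.cos(ph),0,.088*np.sin(ph)]; k=H+[-.04*np.cos(ph)+.006*np.sin(ph),0,.04*np.sin(ph)+.006*np.cos(ph)]
    print(ph,'tab top',np.round(proj(c,t),1),'scene',np.round(proj(s,t),1),'disc top',np.round(proj(c,k),1),'scene',np.round(proj(s,k),1))
for n,im,(r0,r1,c0,c1) in(('top',c['pixels'],(155,210,305,355)),('scene',s['pixels'],(165,215,285,345))):
    hsv=cv2.cvtColor(im,cv2.COLOR_RGB2HSV)[r0:r1,c0:c1]; m=((hsv[...,1]<40)&(hsv[...,2]>195)).astype(np.uint8)
    N,l,st,ce=cv2.connectedComponentsWithStats(m)
    for i in range(1,N):
        if st[i,4]>8: print(n,ce[i]+[c0,r0],st[i]+[c0,r0,0,0,0])
E
```

```text
[(np.float64(22.4), np.float64(0.142), np.int32(28)), (np.float64(337.6), np.float64(0.143), np.int32(27)), (np.float64(67.5), np.float64(0.143), np.int32(26)), (np.float64(292.7), np.float64(0.143), np.int32(28)), (np.float64(112.5), np.float64(0.143), np.int32(23)), (np.float64(247.6), np.float64(0.142), np.int32(21)), (np.float64(157.7), np.float64(0.143), np.int32(18)), (np.float64(202.6), np.float64(0.141), np.int32(17))] mod45 [np.float64(22.4), np.float64(22.6), np.float64(22.5), np.float64(22.7), np.float64(22.5), np.float64(22.6), np.float64(22.7), np.float64(22.6)]
[ 0.48703683 -0.21142438  0.19505502] [[-0.554, -0.832, -0.039], [-0.829, 0.555, -0.063], [0.074, -0.002, -0.997]]
0.5 tab top [329.3 197.4] scene [326.2 175.3] disc top [329.3 180.4] scene [314.1 189.4]
0.7 tab top [329.4 192.6] scene [323.5 173. ] disc top [329.4 177.8] scene [312.5 188.9]
0.9 tab top [329.5 186.7] scene [320.1 171.8] disc top [329.4 174.9] scene [310.6 188.9]
1.1 tab top [329.6 180. ] scene [315.9 171.9] disc top [329.5 171.7] scene [308.6 189.5]
1.3 tab top [329.7 172.7] scene [311.2 173.4] disc top [329.5 168.5] scene [306.3 190.6]
top [328.66723842 179.30017153] [315 167  30  31 583]
scene [314.34017279 195.28833693] [298 173  31  42 926]
scene [341.36111111 198.52777778] [337 193   8  12  72]
```

```bash
python3 - <<'E'
from h import *
o=ctrl.get_obs(); print(o['q'].round(3),o['dq'].round(3),o['wrist_force'],o['eef_pos'])
E
```

```text
[-0.588  0.129  1.745 -0.078  1.267 -3.117] [ 0.006 -0.    -0.006  0.     0.001 -0.   ] [ 0.64523074  0.02518813 -0.23001295] [ 0.48703683 -0.21142438  0.19505502]
```

Emit:
{"method": "move_arm", "body": {
  "plan": [0,0,0.2,0,0,-0.18,0,0,0.2,0,0,-0.36,0,0,0.2,0,0,-0.54,0,0,0.2,0,0,-0.72,0,0,0.2,0,0,-0.98,0,0,0.2,0,0,-0.98,0,0,0.2,0,0,-0.98,0,0,0.2,0,0,-0.98]
}}

```text
time_s: 9.95
eef_pos: [0.4875, -0.2117, 0.2059]
eef_rot: [-0.038, -0.002, 0.999, -0.002]
wrist_force: [0.3, -0.2, 0.5]
opening: -0.001
grasp_force: 0.0
```

```bash
python3 - <<'E'
from h import *
o=ctrl.get_obs(); print(o['q'].round(3),rot(o['eef_rot']).round(3).tolist(),o['eef_pos'],((np.array([.549,-.025,.20])-o['eef_pos'])/.05).round(2))
E
```

```text
[-0.605  0.157  1.69  -0.047  1.355 -2.168] [[-0.997, -0.004, -0.075], [-0.004, 1.0, -0.004], [0.075, -0.004, -0.997]] [ 0.48746183 -0.2116715   0.20586672] [ 1.23  3.73 -0.12]
```

Emit:
{"method": "move_arm", "body": {
  "plan": [0.3,0.9,0,0,-0.07,0,0.6,1.8,0,0,-0.075,0,0.9,2.7,0,0,-0.075,0,1.15,3.4,0,0,-0.075,0,1.23,3.73,0,0,-0.075,0,1.23,3.73,0,0,-0.075,0,1.23,3.73,0,0,-0.075,0]
}}

```text
time_s: 10.82
eef_pos: [0.5488, -0.0265, 0.2062]
eef_rot: [0.0, -0.001, 1.0, -0.002]
wrist_force: [0.1, 0.2, 0.1]
opening: 0.001
grasp_force: 0.0
```

```bash
python3 - <<'E'
from h import *
o=ctrl.get_obs(); print(rot(o['eef_rot']).round(3).tolist(),o['eef_pos'],o['wrist_force'])
s=snap('scene'); cv2.imwrite('pics/z4.png',cv2.resize(s['pixels'][100:300,210:390,::-1],None,fx=2.8,fy=2.8))
E
```

```text
[[-1.0, -0.001, 0.0], [-0.001, 1.0, -0.005], [-0.0, -0.005, -1.0]] [ 0.54877801 -0.02647053  0.20617169] [0.12028907 0.15836524 0.14512812]
```

View pics/z4.png

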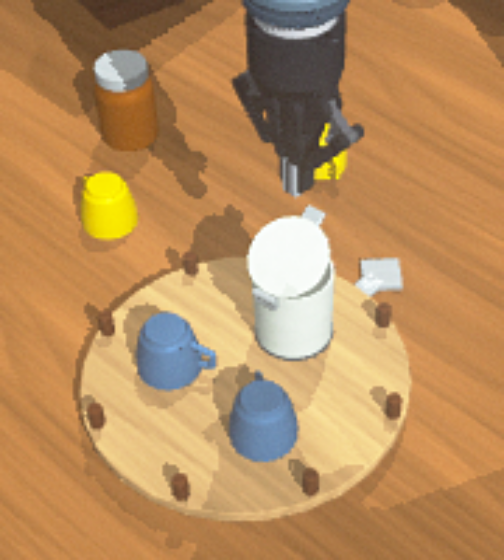

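The shut fingertips hang above the lid at (295,190) in the crop, the lid disc is at (290,255), and the cups are clear. Now down slowly.

Emit:
{"method": "move_arm", "body": {
  "plan": [0,0,-0.3,0,0,0,0,0,-0.6,0,0,0,0,0,-0.8,0,0,0,0,0,-1,0,0,0,0,0,-1.15,0,0,0,0,0,-1.3,0,0,0,0,0,-1.45,0,0,0,0,0,-1.58,0,0,0,0,0,-1.64,0,0,0,0,0,-1.64,0,0,0]
}}

```text
time_s: 12.12
eef_pos: [0.5489, -0.0254, 0.1241]
eef_rot: [0.0, -0.001, 1.0, -0.002]
wrist_force: [0.4, -0.0, -0.2]
opening: 0.0
grasp_force: 0.0
```

Now the last few millimetres to the shut face (z ≈ 0.119).

Emit:
{"method": "move_arm", "body": {
  "plan": [0,0,-0.03,0,0,0,0,0,-0.06,0,0,0,0,0,-0.09,0,0,0,0,0,-0.11,0,0,0,0,0,-0.11,0,0,0,0,0,-0.11,0,0,0]
}}

```text
time_s: 12.88
eef_pos: [0.549, -0.0255, 0.119]
eef_rot: [0.0, -0.001, 1.0, -0.002]
wrist_force: [-2.4, 0.3, 3.2]
opening: 0.0
grasp_force: 1.7
```

Emit:
{"method": "move_arm", "body": {
  "plan": [0,0,-0.02,0,0,0,0,0,-0.04,0,0,0,0,0,-0.04,0,0,0,0,0,-0.04,0,0,0]
}}

```text
time_s: 13.38
eef_pos: [0.5492, -0.0256, 0.1186]
eef_rot: [0.0, -0.001, 1.0, -0.002]
wrist_force: [-7.6, 0.5, 16.0]
opening: 0.002
grasp_force: 8.0
```

```bash
python3 - <<'E'
from h import *
o=ctrl.get_obs(); print(o['eef_pos'],o['wrist_force'])
c=report(); s=snap('scene'); cv2.imwrite('pics/z5.png',cv2.resize(s['pixels'][130:300,220:370,::-1],None,fx=3.4,fy=3.4,interpolation=cv2.INTER_CUBIC))
E
```

```text
[ 0.54919694 -0.02556112  0.11861583] [-7.64889054  0.47557553 15.97066688]
[(np.float64(22.9), np.float64(0.143), np.int32(23)), (np.float64(337.9), np.float64(0.143), np.int32(22)), (np.float64(67.6), np.float64(0.143), np.int32(26)), (np.float64(292.9), np.float64(0.143), np.int32(23)), (np.float64(247.5), np.float64(0.142), np.int32(15)), (np.float64(157.7), np.float64(0.142), np.int32(15))] mod45 [np.float64(22.9), np.float64(22.9), np.float64(22.6), np.float64(22.9), np.float64(22.5), np.float64(22.7)]
```

View pics/z5.png

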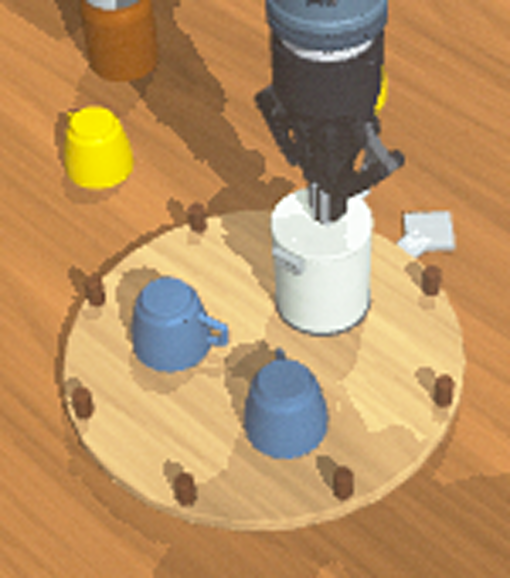

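The lid lies flat on the canister under the fingertip at (325,215), with solid contact of 16 N at z = 0.1186. Next I'll retreat and check.

Emit:
{"method": "move_arm", "body": {
  "plan": [0,0,0.05,0,0,0,0,0,0.3,0,0,0,0,0,1,0,0,0,0,0,2,0,0,0,-0.8,0,2.2,0,0,0,-1.8,0,2.2,0,0,0,-2.6,0,2.2,0,0,0,-3,0,2.2,0,0,0,-3,0,2.2,0,0,0]
}}

```text
time_s: 14.6
eef_pos: [0.3986, -0.0255, 0.2273]
eef_rot: [0.001, -0.001, 1.0, -0.002]
wrist_force: [0.9, 0.3, 0.7]
opening: 0.002
grasp_force: 0.0
```

```bash
python3 - <<'E'
from h import *
o=ctrl.get_obs(); print(o['eef_pos'],o['wrist_force'])
c=report(); s=snap('scene')
a=cv2.resize(c['pixels'][100:250,265:395],None,fx=3,fy=3); b=cv2.resize(s['pixels'][150:300,220:370],None,fx=2.6,fy=3)
cv2.imwrite('pics/z6.png',np.hstack([a,b])[:,:,::-1])
E
```

```text
[ 0.39857979 -0.02547258  0.2273424 ] [0.85231077 0.31032336 0.65244241]
[(np.float64(22.9), np.float64(0.143), np.int32(23)), (np.float64(338.1), np.float64(0.143), np.int32(24)), (np.float64(67.5), np.float64(0.143), np.int32(26)), (np.float64(293.1), np.float64(0.143), np.int32(25)), (np.float64(112.6), np.float64(0.142), np.int32(24)), (np.float64(247.5), np.float64(0.142), np.int32(21)), (np.float64(202.7), np.float64(0.142), np.int32(19))] mod45 [np.float64(22.9), np.float64(23.1), np.float64(22.5), np.float64(23.1), np.float64(22.6), np.float64(22.5), np.float64(22.7)]
```

View pics/z6.png

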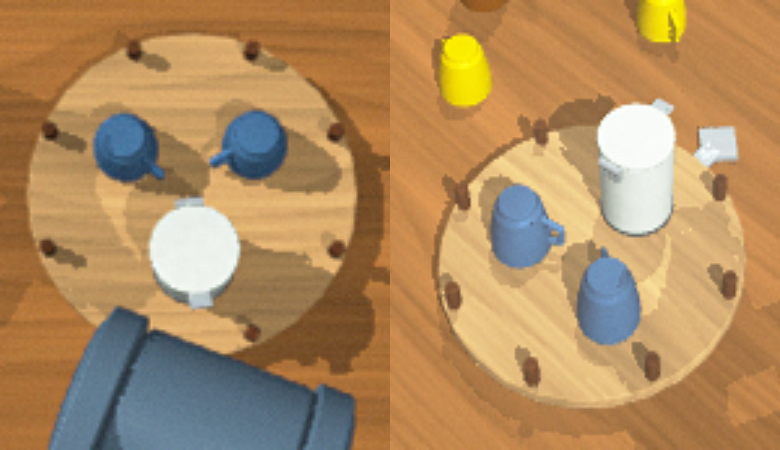

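The lid is flat, with its tab at (201,298) in the top crop. The canister is in line with the pointer and the cups are in place.

```bash
python3 -c "
from bench import ctrl
print(ctrl.hand_in())"
```

```text
the job is handed in; nothing more can be done
None
```

The carousel is turned so the canister stands at the pointer (about 1° off by my measurement), its lid is pressed shut, the cups are still in place, and the job is handed in; the hand-in returned no verdict.

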